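# Fit a thrust bearing in the friction rig and lower the loading beam

### The job

Build up the roller thrust bearing in the open pot of the friction rig: one flat washer on the bottom, the roller cage on top of it and the other washer last, all lying flat, one on the other. Then swing the raised loading beam down gently, without letting it fall, until its pad rests on the bearing. Leave the oil bottle, the spanner and the ball bearing where they are.

Things in the scene. Friction and masses are not known exactly. Their poses are not given: they have to be found in the camera images.
- washer_a: flat steel bearing washer, 52 mm outside diameter, 30 mm hole, 5 mm thick, about 55 g. Origin at its very middle (centre of the hole, half way through the thickness), z = its axis; both faces are alike. Lies flat on a thin black rubber mat whose top is 2 mm above the bench. Exactly like washer_b; either may be the lower one.
- washer_b: flat steel bearing washer, 52 mm outside diameter, 30 mm hole, 5 mm thick, about 55 g. Origin at its very middle (centre of the hole, half way through the thickness), z = its axis; both faces are alike. Lies flat on a thin black rubber mat whose top is 2 mm above the bench. Exactly like washer_a.
- cage: flat steel roller cage (ring holding 14 radial rollers that show on both faces), 52 mm outside diameter, 30 mm hole, 8 mm thick over the rollers, about 60 g. Origin at its very middle (centre of the hole, half way through the thickness), z = its axis; both faces are alike. Lies flat on a thin black rubber mat whose top is 2 mm above the bench. Rigid: grip it by its outer edge.
- rig: friction rig, fixed to the bench: low white enclosure (top 50 mm above the bench; x -100 to +170, y -75 to +75 mm) carrying the steel bearing pot and, 110 mm from it, the hinge bracket of the loading beam. Origin on the pot's axis at bench level; z up, +x from the pot towards the hinge.
- mouth (a point): centre of the pot's open top, 88 mm above the bench, axes as the rig's. The pot is a round steel tube, 72 mm outside; its bore is 54 mm, with a conical lead-in that widens over the top 6 mm to 62 mm at the rim.
- seat (a point): centre of the pot's flat inside floor, 30 mm below the mouth, axes as the rig's. A complete bearing is 18 mm high, so its top face stays 12 mm below the rim; washers' and cage's middles then lie 2.5, 9 and 15.5 mm above this point.
- hinge (a point): the beam's hinge axis (along the rig's y), 106 mm above the bench; axes as the rig's. The beam is a 16 mm square steel bar, about 0.7 kg with the weight fixed on top above its 40 mm round pad. The hinge has little friction: once well past upright towards the pot, the beam falls by its own weight unless held.
- grip (a point): middle of the beam's black round handle (22 mm diameter, 80 mm long), which sticks out sideways on the rig's -y side, parallel to the hinge, 170 mm from the hinge axis. This point is 58 mm from the beam's middle plane; 10 mm of thin shank separates the black handle from the beam. y stays along the handle.
- beam (a joint): beam angle. 0 = level, pad resting on a complete bearing; positive = raised; below 0 if parts are missing. Starts just past upright (1.7 to 1.82) and stays there by itself; stop at 1.85. At angle q the handle is 170 mm x cos q from the hinge on the rig's -x side and 170 mm x sin q above the hinge.
- oil_bottle: bystander: white plastic oil bottle with black cap, 48 mm diameter, 120 mm tall, standing on the bench; origin at the centre of its underside.
- spanner: bystander: steel spanner 170 mm long, 8 mm thick, lying along its own x on the bench left of the rig; origin at its middle, on its underside.
- ball_bearing: bystander: complete ball bearing, 62 mm diameter, 16 mm thick, lying on the bench; it does not belong in the pot. Origin at the centre of its underside.
There are look-alikes about, which are no part of the job. What is shaped like the cage but brown or green is not meant.

How it is judged (in metres and radians):
On the way, in this order (a step that is already met when the one before it is completed fails the run):
1. a washer lies flat on the pot's floor, let go (((z of washer_a in the frame of seat between 0.001 and 0.004 m and horizontal distance between washer_a and seat below 0.0025 m and angle between the z axis of washer_a and the z axis of seat, either way round below 0.06 rad and linear speed of washer_a below 0.02 m/s and contact force between the fingers and washer_a below 0.5 N) or (z of washer_b in the frame of seat between 0.001 and 0.004 m and horizontal distance between washer_b and seat below 0.0025 m and angle between the z axis of washer_b and the z axis of seat, either way round below 0.06 rad and linear speed of washer_b below 0.02 m/s and contact force between the fingers and washer_b below 0.5 N))), for 0.1 s.
2. the roller cage lies flat on that washer, let go (((z of washer_a in the frame of seat between 0.001 and 0.004 m and horizontal distance between washer_a and seat below 0.0025 m and angle between the z axis of washer_a and the z axis of seat, either way round below 0.06 rad and linear speed of washer_a below 0.02 m/s and contact force between the fingers and washer_a below 0.5 N) or (z of washer_b in the frame of seat between 0.001 and 0.004 m and horizontal distance between washer_b and seat below 0.0025 m and angle between the z axis of washer_b and the z axis of seat, either way round below 0.06 rad and linear speed of washer_b below 0.02 m/s and contact force between the fingers and washer_b below 0.5 N)) and z of cage in the frame of seat between 0.0075 and 0.0105 m and horizontal distance between cage and seat below 0.0025 m and angle between the z axis of cage and the z axis of seat, either way round below 0.06 rad and linear speed of cage below 0.02 m/s and contact force between the fingers and cage below 0.5 N), for 0.1 s.
3. the other washer lies flat on the cage, let go: the bearing is complete ((((z of washer_a in the frame of seat between 0.001 and 0.004 m and horizontal distance between washer_a and seat below 0.0025 m and angle between the z axis of washer_a and the z axis of seat, either way round below 0.06 rad and linear speed of washer_a below 0.02 m/s and contact force between the fingers and washer_a below 0.5 N) and (z of cage in the frame of seat between 0.0075 and 0.0105 m and horizontal distance between cage and seat below 0.0025 m and angle between the z axis of cage and the z axis of seat, either way round below 0.06 rad and linear speed of cage below 0.02 m/s and contact force between the fingers and cage below 0.5 N) and (z of washer_b in the frame of seat between 0.014 and 0.017 m and horizontal distance between washer_b and seat below 0.0025 m and angle between the z axis of washer_b and the z axis of seat, either way round below 0.06 rad and linear speed of washer_b below 0.02 m/s and contact force between the fingers and washer_b below 0.5 N)) or ((z of washer_b in the frame of seat between 0.001 and 0.004 m and horizontal distance between washer_b and seat below 0.0025 m and angle between the z axis of washer_b and the z axis of seat, either way round below 0.06 rad and linear speed of washer_b below 0.02 m/s and contact force between the fingers and washer_b below 0.5 N) and (z of cage in the frame of seat between 0.0075 and 0.0105 m and horizontal distance between cage and seat below 0.0025 m and angle between the z axis of cage and the z axis of seat, either way round below 0.06 rad and linear speed of cage below 0.02 m/s and contact force between the fingers and cage below 0.5 N) and (z of washer_a in the frame of seat between 0.014 and 0.017 m and horizontal distance between washer_a and seat below 0.0025 m and angle between the z axis of washer_a and the z axis of seat, either way round below 0.06 rad and linear speed of washer_a below 0.02 m/s and contact force between the fingers and washer_a below 0.5 N)))), for 0.1 s.
At the end, for the whole second after the job is handed in: One washer lies on the pot's floor, the roller cage on it and the other washer on the cage, each within 1.5 mm of its height, within 2.5 mm of the pot's axis and flat within 0.06 rad; the beam is down and at rest with its pad on the bearing, its angle within 0.03 rad of 0 ((((z of washer_a in the frame of seat between 0.001 and 0.004 m and horizontal distance between washer_a and seat below 0.0025 m and angle between the z axis of washer_a and the z axis of seat, either way round below 0.06 rad and linear speed of washer_a below 0.02 m/s and contact force between the fingers and washer_a below 0.5 N) and (z of cage in the frame of seat between 0.0075 and 0.0105 m and horizontal distance between cage and seat below 0.0025 m and angle between the z axis of cage and the z axis of seat, either way round below 0.06 rad and linear speed of cage below 0.02 m/s and contact force between the fingers and cage below 0.5 N) and (z of washer_b in the frame of seat between 0.014 and 0.017 m and horizontal distance between washer_b and seat below 0.0025 m and angle between the z axis of washer_b and the z axis of seat, either way round below 0.06 rad and linear speed of washer_b below 0.02 m/s and contact force between the fingers and washer_b below 0.5 N)) or ((z of washer_b in the frame of seat between 0.001 and 0.004 m and horizontal distance between washer_b and seat below 0.0025 m and angle between the z axis of washer_b and the z axis of seat, either way round below 0.06 rad and linear speed of washer_b below 0.02 m/s and contact force between the fingers and washer_b below 0.5 N) and (z of cage in the frame of seat between 0.0075 and 0.0105 m and horizontal distance between cage and seat below 0.0025 m and angle between the z axis of cage and the z axis of seat, either way round below 0.06 rad and linear speed of cage below 0.02 m/s and contact force between the fingers and cage below 0.5 N) and (z of washer_a in the frame of seat between 0.014 and 0.017 m and horizontal distance between washer_a and seat below 0.0025 m and angle between the z axis of washer_a and the z axis of seat, either way round below 0.06 rad and linear speed of washer_a below 0.02 m/s and contact force between the fingers and washer_a below 0.5 N))) and value of joint beam between -0.03 and 0.03 rad and velocity of joint beam between -0.05 and 0.05 rad/s); the robot touches nothing.
It fails at once if the beam falls or is slammed (swings down faster than 3 rad/s) (velocity of joint beam below -3 rad/s).
It fails at once if the oil bottle is moved more than 25 mm or tipped (distance of oil_bottle from where it was at the start of the episode above 0.025 m or angle between oil_bottle's own z axis and vertical above 0.5 rad).
It fails at once if the spanner is moved more than 25 mm or tipped (distance of spanner from where it was at the start of the episode above 0.025 m or angle between spanner's own z axis and vertical above 0.5 rad).
It fails at once if the ball bearing is moved more than 25 mm or tipped (distance of ball_bearing from where it was at the start of the episode above 0.025 m or angle between ball_bearing's own z axis and vertical above 0.5 rad).
It also fails if it takes over 72 s, if anything falls off the work surface, if the arm or the gripper's body presses on something with over 40 N, if the wrist force passes 120 N, or if a joint passes its speed limit or range.

### The arm

A 6-joint arm with a two-finger parallel gripper is mounted at the origin on the work surface. World frame = base frame: x ahead of the robot, y to its left, z up, the work surface at z = 0. Lengths are in mm, angles in rad, forces in N, time in s.
With the tool pointing down it reaches from about 350 to 875 mm from the base axis. Payload 4.2 kg.
Tool frame: the origin (TCP) lies midway between the tips of the shut fingers; the grasp point (between the pads) lies 19 mm behind it (arm.grasp_offset is the distance from the TCP to the grasp point, in mm); z points along the fingers, y is the line along which they close (so a half turn about z gives the same grasp; the last joint's range is limited). The gripper opens to 85 mm and grips with 20 to 120 N. Pads are 22 mm wide; open, the fingers measure 114 mm over their backs; the gripper's body (76 mm by 85 mm) begins 54 mm behind the grasp point. The pads swing forward as they close: fully open they stand 13 mm farther back than shut.
Start: joints at [1.45, 0.385, 0.008, 0, -1.194, -0.259], TCP at [231.676, 580.453, 231.312] pointing down, gripper open.
Joint ranges: [-3.14, 3.14], [-1.21, 2.06], [-1.07, 1.41], [-3.16, 2.05], [-2.99, -0.16], [-3.1, 3.1]. Speed limits (rad/s): [2.79, 2.79, 3.14, 3.14, 3.14, 3.14].

### API

Orientations are given as a unit quaternion [x, y, z, w].
In Python, from bench import arm gives the robot as it stands. The module is installed in compiled form; this text tells all that it offers.
- The arm moves only by the tool servo_tool, never from a script. Its argument "increments" is a list of rows, each a list of 7 numbers: the opening, from 0 (shut) to 1 (fully open), then the shift along the tool's x, y, z in m, then the turn, a rotation vector about the tool's x, y, z in degrees. In form: [[grip, x, y, z, ax, ay, az], ...]. A call has 1 to 12 rows; each row is the pose to reach, as a shift and turn from the pose commanded when the call began, along the tool's axes at that moment; what a row does not reach only later rows make up. A row lasts 1/8 s, in which the tool goes at most 62.5 mm and 10.7 degrees, less where a joint would pass 70% of its speed; a pose out of reach is approached as far as the arm can. A call with a gripper value outside its range is refused whole. The fingers move at their own pace and stop on an object; the grip force is fixed at half the most. Time passes only in rows, so rows that repeat a pose let the fingers close. It gives the time, the measured TCP pose, the force, the opening and the grip force at its end, in the units of the state.
- arm.read_state(): the state, without advancing time (a new reading comes with each control period).
- arm.get_image(name): name is "scene" or "top" or "wrist"; returns a dict with "color" (420x560x3 uint8, red, green, blue), "fx", "fy", "cx", "cy" (pixels), "rvec" (rotation vector, rad) and "tvec" (3), from world to camera coordinates, as OpenCV has them; the wrist camera has in their place "hand_eye" (4x4, takes a point from camera to tool coordinates, whose origin is the TCP and whose axes are the flange's). Camera axes: x right, y down, z forward; pixel columns grow to the right and rows downward; lengths in mm; the calibration is good to about 2 mm. A picture is of the moment at which its call begins: read the wrist's pose just before it. There is no depth.
- arm.job_done(): hands the job in; it is judged then, once.
Trained networks look in the newest picture that a camera, given by its name, has taken for a name from the list of things; names that differ only in an ending like _2 or _b are one class to them, and where a whole thing is asked for, a point or a joint stands for the part that bears it (a point fixed in the world has none). Each returns a list of dicts, best first, with "p" (0 to 1); they miss things now and then, are a little off and sometimes report something else, mostly with a low value. They report only what shows in the picture. A call takes as long as a camera call. They do not tell look-alikes from the thing itself.
- arm.look_for(camera, thing): "box" ([centre column, centre row, width, height] in pixels, round what is visible of it).
- arm.spot_point(camera, thing): "centre" ([column, row] in pixels: a listed point, or the origin of a listed thing).
The state is a dict: "clock": time; "joints": joint angles; "joint_vel": joint speeds; "joint_efforts": joint torques, N m; "position": TCP position; "ee_rot": TCP orientation; "contact_force": force on the tool from outside, world axes, zero at the start; "wrist_torque": the same for the moment, N m; "gripper_width": finger opening in mm; "grasp_force": force on a finger pad.
Only numpy, scipy, OpenCV 4.12 (cv2) and the standard library are available. Lean on these libraries where they do the work, as an engineer would, in place of code of your own. Each camera call takes 0.05 s, during which the arm holds its last target. There are 200 camera calls.

## Working session

There is one attempt and no reset: what is moved stays moved. The work goes in short steps, Python scripts to look and compute and a tool call to move; the robot and the scene stay as the last step left them, time stands still between calls to the robot, and variables do not carry over. Pictures are saved under pics/ and viewed, at most 12 in all, crops included, and the job is handed in when it is done.

Besides the shell and the picture viewer there is one more tool, called by a JSON object that holds its "method" and its "body", one argument or row to a line. servo_tool: Moves the arm, as the interface text tells. Its arguments: {"type":"object","properties":{"increments":{"type":"array","items":{"type":"array","items":{"type":"number"}}}},"required":["increments"]}

```bash
mkdir -p pics; cat > h.py <<'E'
import numpy as np, cv2
from bench import arm
from scipy.spatial.transform import Rotation as R
def ray(im,uv,st=None):
    K=np.array([[im['fx'],0,im['cx']],[0,im['fy'],im['cy']],[0,0,1]])
    d=np.linalg.solve(K,[uv[0],uv[1],1.])
    if 'hand_eye' in im:
        H=np.array(im['hand_eye']); Rt=R.from_quat(st['ee_rot']).as_matrix()
        o=Rt@H[:3,3]+np.array(st['position']); return o,Rt@H[:3,:3]@d
    Rm=cv2.Rodrigues(np.array(im['rvec'],float))[0]; t=np.array(im['tvec'],float).ravel()
    return -Rm.T@t, Rm.T@d
def atz(im,uv,z,st=None):
    o,d=ray(im,uv,st); return o+d*(z-o[2])/d[2]
def proj(im,p,st=None):
    K=np.array([[im['fx'],0,im['cx']],[0,im['fy'],im['cy']],[0,0,1]])
    if 'hand_eye' in im:
        H=np.array(im['hand_eye']); Rt=R.from_quat(st['ee_rot']).as_matrix()
        c=H[:3,:3].T@(Rt.T@(np.array(p)-st['position'])-H[:3,3])
    else:
        c=cv2.Rodrigues(np.array(im['rvec'],float))[0]@np.array(p,float)+np.array(im['tvec'],float).ravel()
    q=K@c; return q[:2]/q[2]
def save(im,n,s=1):
    cv2.imwrite('pics/'+n,cv2.resize(im['color'][:,:,::-1],None,fx=s,fy=s))
E
python3 - <<'E'
from h import *
st=arm.read_state(); print(st)
Z=dict(washer_a=4.5,cage=6,mouth=88,seat=58,hinge=106,grip=275,oil_bottle=0,spanner=0,ball_bearing=0)
for c in ['scene','top']:
    im=arm.get_image(c); save(im,c+'1.png',1.4)
    for t in Z:
        for r in arm.spot_point(c,t)[:5]:
            print(c,t,round(r['p'],2),np.round(r['centre'],1),np.round(atz(im,r['centre'],Z[t])))
E
```

```text
{'clock': 0.0, 'joints': array([ 1.44959919e+00,  3.85586305e-01,  6.63244581e-03, -5.31094583e-04,
       -1.19397614e+00, -2.58608423e-01]), 'joint_vel': array([-0.00105373, -0.00144138,  0.0001359 , -0.00125239, -0.00062682,
       -0.00033021]), 'joint_efforts': array([-1.68535394e-04, -3.92291451e+01,  1.88410914e+01,  4.18622777e+00,
       -4.56587411e-03, -3.45821611e-06]), 'position': array([231.46569008, 579.93762002, 230.20144018]), 'ee_rot': array([ 9.82003503e-01, -1.88859525e-01, -1.72989730e-04,  1.08126178e-03]), 'contact_force': array([-0.31526658, -0.15025261, -0.8236402 ]), 'wrist_torque': array([-0.01880088, -0.00348692,  0.00290686]), 'grasp_force': 0.0, 'gripper_width': 85.58364886271193}
scene washer_a 0.66 [287.  188.6] [ 420. -172.    4.]
scene cage 0.62 [227.3 183. ] [ 556. -285.    6.]
scene cage 0.6 [243.4 198.1] [ 552. -187.    6.]
scene cage 0.47 [213.  236.9] [698. -65.   6.]
scene mouth 0.87 [304.2 215.6] [521.  70.  88.]
scene mouth 0.23 [197.9 214.1] [731. -61.  88.]
scene seat 0.78 [302.8 227.9] [527.  75.  58.]
scene hinge 0.76 [263.8 228.3] [637. 
[... 406 characters left out ...]
41. -292.    6.]
top cage 0.68 [308.8 164.8] [689. -66.   6.]
top cage 0.32 [249.9 236. ] [526.  74.   6.]
top mouth 0.74 [249.9 239.8] [509.  71.  88.]
top mouth 0.63 [272.6 137. ] [729.  18.  88.]
top seat 0.68 [250.3 237.9] [516.  71.  58.]
top hinge 0.82 [243.7 180.8] [630.  81. 106.]
top grip 0.59 [271.4 138.9] [658.  25. 275.]
top oil_bottle 0.78 [408.2 169.3] [ 675. -300.    0.]
top spanner 0.81 [122.5 271.8] [454. 359.   0.]
top spanner 0.41 [415.7 271. ] [ 439. -296.    0.]
top spanner 0.28 [362.8 163.7] [ 691. -194.    0.]
top ball_bearing 0.67 [362.5 161. ] [ 697. -194.    0.]
top ball_bearing 0.43 [245.8 239. ] [520.  83.   0.]
top ball_bearing 0.29 [120.3 272.5] [452. 364.   0.]
```

View pics/top1.png

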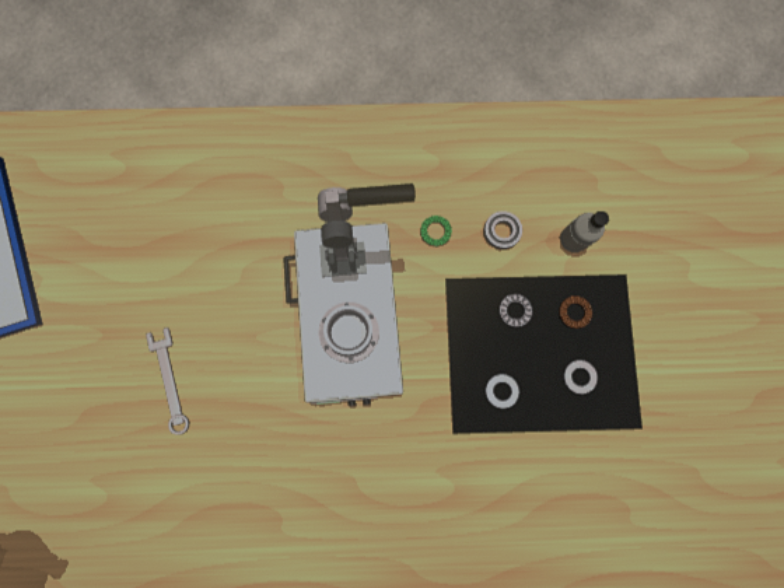

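View pics/scene1.png

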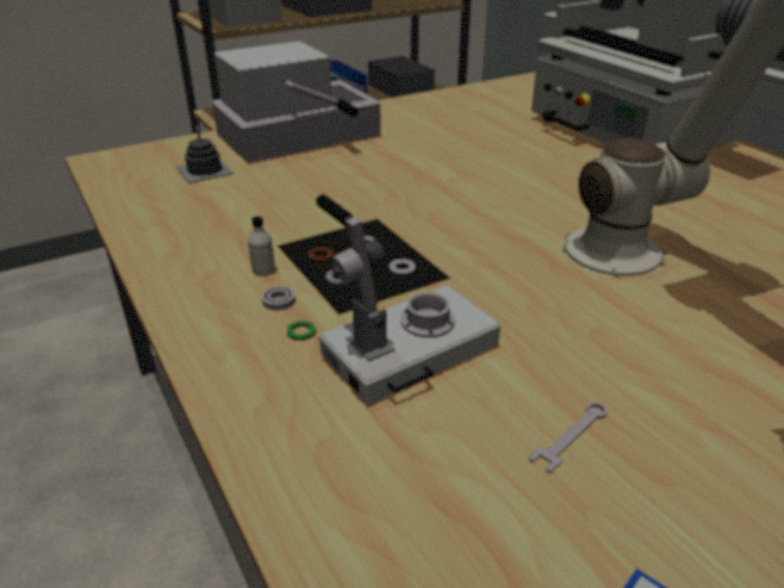

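The top view shows, in 560-px coordinates, the steel cage at (371,222), washers at (358,280) and (415,269), the pot at (250,238) and the handle from (250,140) to (295,137). Possible mix-ups for the cage are the steel one at (371,222), the brown one at (411,223), the green one at (311,165) and the ball bearing at (359,165). By the description it is the steel one on the mat. I'll check it close up with the wrist camera over the mat.

```bash
cat >> h.py <<'E'
def inc(p,angx=None):
    "increment (tool axes, m and deg) to world TCP p, tool down, tool x at angx deg"
    st=arm.read_state(); Rt=R.from_quat(st['ee_rot'])
    d=Rt.inv().apply(np.array(p)-st['position'])/1000
    if angx is None: rv=np.zeros(3)
    else:
        a=np.radians(angx); x=np.array([np.cos(a),np.sin(a),0]); z=np.array([0,0,-1.])
        rv=(Rt.inv()*R.from_matrix(np.c_[x,np.cross(z,x),z])).as_rotvec(degrees=True)
    print('inc',np.round(d,4),np.round(rv,2))
E
python3 - <<'E'
from h import *
im=arm.get_image('wrist'); print(np.round(im['hand_eye'],3),im['fx'])
inc([470,-230,290],0)
E
```

```text
[[ 1.00000e-03 -9.53000e-01 -3.02000e-01  7.78830e+01]
 [ 1.00000e+00  1.00000e-03 -1.00000e-03 -1.15000e+00]
 [ 1.00000e-03 -3.02000e-01  9.53000e-01 -1.41904e+02]
 [ 0.00000e+00  0.00000e+00  0.00000e+00  1.00000e+00]] 359.6240394704861
inc [ 0.5218  0.6643 -0.0587] [  0.     0.   -21.76]
```

```bash
python3 - <<'E'
from h import *
inc([480,-275,290],-90)
E
```

```text
inc [ 0.5478  0.7024 -0.0587] [ 0.   -0.   68.24]
```

{"method": "servo_tool", "body": {
  "increments": [
    [1,0.04,0.051,-0.02,0,0,0],
    [1,0.08,0.102,-0.04,0,0,0],
    [1,0.115,0.15,-0.0587,0,0,10],
    [1,0.155,0.2,-0.0587,0,0,20],
    [1,0.193,0.25,-0.0587,0,0,30],
    [1,0.232,0.3,-0.0587,0,0,40],
    [1,0.27,0.35,-0.0587,0,0,50],
    [1,0.31,0.4,-0.0587,0,0,60],
    [1,0.348,0.45,-0.0587,0,0,68.24],
    [1,0.386,0.5,-0.0587,0,0,68.24],
    [1,0.425,0.55,-0.0587,0,0,68.24],
    [1,0.464,0.6,-0.0587,0,0,68.24]
  ]
}}

```text
clock: 2.55
position: [435.7, -134.7, 290.6]
ee_rot: [-0.707, 0.707, -0.001, 0.001]
contact_force: [1.6, 0.9, -0.5]
gripper_width: 85.4
grasp_force: 0.0
```

```bash
python3 - <<'E'
from h import *
inc([480,-275,290],-90)
E
```

```text
inc [ 0.1403 -0.0443  0.0007] [-0.1 -0.  -0. ]
```

{"method": "servo_tool", "body": {
  "increments": [
    [1,0.05,-0.015,0,0,0,0],
    [1,0.1,-0.03,0,0,0,0],
    [1,0.14,-0.044,0,0,0,0],
    [1,0.14,-0.044,0,0,0,0],
    [1,0.14,-0.044,0,0,0,0]
  ]
}}

```text
clock: 3.18
position: [479.1, -272.2, 289.8]
ee_rot: [-0.707, 0.707, 0.0, -0.0]
contact_force: [0.3, 0.9, -0.1]
gripper_width: 85.2
grasp_force: 0.0
```

```bash
cat >> h.py <<'E'
def grab(name=None):
    st=arm.read_state(); im=arm.get_image('wrist')
    if name: save(im,name,1.4)
    return st,im
E
python3 - <<'E'
from h import *
st,im=grab('w1.png')
Z=dict(washer_a=4.5,cage=6,ball_bearing=0)
for t in Z:
    for r in arm.spot_point('wrist',t)[:5]:
        print(t,round(r['p'],2),np.round(r['centre'],1),np.round(atz(im,r['centre'],Z[t],st),1))
g=cv2.cvtColor(im['color'],cv2.COLOR_RGB2GRAY)
_,m=cv2.threshold(g,110,255,0)
cs,_=cv2.findContours(m,cv2.RETR_EXTERNAL,cv2.CHAIN_APPROX_NONE)
for c in cs:
    if 300<cv2.contourArea(c)<20000:
        w=np.array([atz(im,p[0],6.5,st)[:2] for p in c],np.float32)
        (cc,r)=cv2.minEnclosingCircle(w); e=cv2.fitEllipse(w)
        print(np.round(c.mean((0,1))),np.round(cc,1),round(r,1),np.round(e[0],1),np.round(e[1],1))
E
```

```text
washer_a 0.92 [312.8 158.7] [ 444.7 -287.4    4.5]
washer_a 0.59 [326.7 255.3] [ 423.6 -163.4    4.5]
cage 0.94 [221.9 235.8] [ 557.  -190.7    6. ]
cage 0.81 [224.2 155.4] [ 549.1 -291.5    6. ]
cage 0.76 [126.1 319.5] [693.9 -69.    6. ]
cage 0.3 [326.3 255.6] [ 424.3 -163.7    6. ]
ball_bearing 0.63 [123.  239.5] [ 685.3 -183.4    0. ]
```

View pics/w1.png

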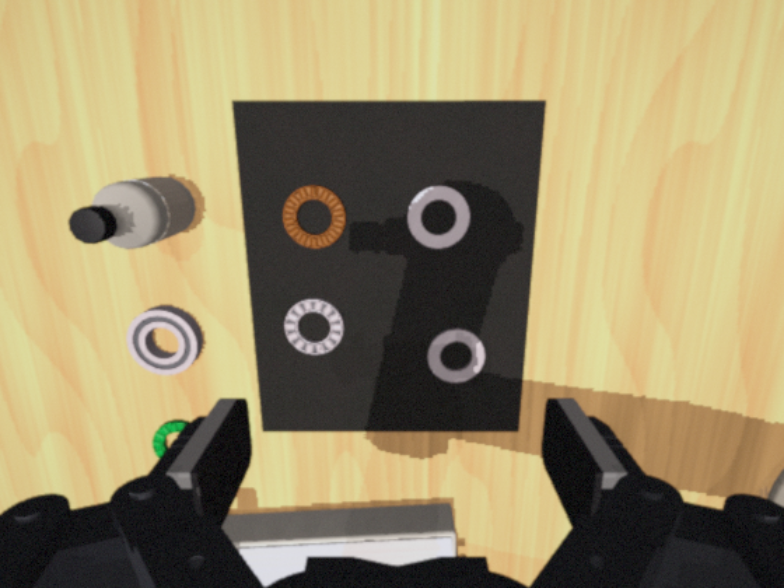

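The wrist view shows the steel cage at (224,233), the brown ring at (224,155), and washers at (313,155) and (326,254). That confirms the choice. Next I'll fit circles to them.

```bash
cat >> h.py <<'E'
def rings(st,im,z,lo,thr=85,seeds=()):
    g=cv2.cvtColor(im['color'],cv2.COLOR_RGB2GRAY); _,m=cv2.threshold(cv2.GaussianBlur(g,(3,3),0),thr,255,0)
    cs,_=cv2.findContours(m,cv2.RETR_LIST,cv2.CHAIN_APPROX_NONE); out=[]
    for c in cs:
        if len(c)<30 or cv2.contourArea(c)<lo: continue
        w=np.array([atz(im,p[0],z,st)[:2] for p in c],np.float32); e=cv2.fitEllipse(w)
        if 15<e[1][0]<70 and e[1][1]<75: print(np.round(c.mean((0,1))),np.round(e[0],1),np.round(e[1],1))
E
python3 - <<'E'
from h import *
st,im=grab()
rings(st,im,7,200); print(st['position'])
inc([424,-163.5,60],-90)
E
```

```text
[326. 254.] [ 425.7 -166.2] [29.8 30.7]
[326. 253.] [ 425.2 -166.2] [51.3 52.2]
[224. 232.] [ 554.4 -194.4] [28.1 28.3]
[224. 232.] [ 554.3 -194.2] [53.5 54.2]
[ 68. 159.] [ 734.2 -286.7] [30.9 43.2]
[313. 154.] [ 444.9 -292.1] [29.5 30. ]
[225. 154.] [ 549.3 -292.3] [31.6 32.3]
[225. 154.] [ 549.5 -292.1] [50.1 50.9]
[313. 154.] [ 445.1 -292.4] [51.2 52.6]
[ 479.33405103 -271.54714224  290.54867378]
inc [-0.1082  0.0554  0.2305] [-0.05 -0.01  0.08]
```

{"method": "servo_tool", "body": {
  "increments": [
    [1,-0.03,0.016,0.05,0,0,0],
    [1,-0.06,0.03,0.1,0,0,0],
    [1,-0.09,0.045,0.15,0,0,0],
    [1,-0.1055,0.054,0.2,0,0,0],
    [1,-0.1055,0.054,0.21,0,0,0],
    [1,-0.1055,0.054,0.21,0,0,0]
  ]
}}

```text
clock: 4.18
position: [426.7, -167.1, 80.7]
ee_rot: [0.708, -0.707, 0.001, -0.0]
contact_force: [0.3, -0.4, 1.2]
gripper_width: 85.5
grasp_force: 0.0
```

```bash
python3 - <<'E'
from h import *
st,im=grab()
rings(st,im,7,600); print(st['position'])
inc([425.3,-166.2,0],-90)
E
```

```text
[286. 232.] [ 425.5 -166.3] [29.3 29.9]
[286. 231.] [ 425.6 -166. ] [51.4 52.1]
[ 76. 188.] [ 554.8 -194.6] [29.  29.5]
[ 75. 187.] [ 554.9 -194.6] [52.9 53.5]
[252.  28.] [ 444.8 -285. ] [36.4 49.9]
[53. 26.] [ 550.1 -286.5] [35.5 48.1]
[ 426.69930243 -167.0992833    80.68906815]
inc [-0.0012  0.0024  0.0814] [-0.19 -0.04  0.05]
```

{"method": "servo_tool", "body": {
  "increments": [
    [1,-0.001,0.0012,0.04,0,0,0],
    [1,-0.001,0.0012,0.07,0,0,0],
    [1,-0.001,0.0012,0.0805,0,0,0],
    [1,-0.001,0.0012,0.0805,0,0,0],
    [0.3,-0.001,0.0012,0.0805,0,0,0],
    [0.3,-0.001,0.0012,0.0805,0,0,0],
    [0.3,-0.001,0.0012,0.0805,0,0,0],
    [0.3,-0.001,0.0012,0.0805,0,0,0],
    [0.3,-0.001,0.0012,0.0805,0,0,0],
    [0.3,-0.001,0.0012,0.0805,0,0,0]
  ]
}}

```text
clock: 5.48
position: [425.1, -166.1, 1.3]
ee_rot: [0.707, -0.707, 0.001, -0.001]
contact_force: [-2.2, 0.4, 11.1]
gripper_width: 47.5
grasp_force: 59.9
```

```bash
python3 - <<'E'
from h import *
s=arm.read_state(); print(s['position'],s['gripper_width'],s['grasp_force'],s['contact_force'])
E
```

```text
[ 425.14482914 -166.05017054    1.30337742] 47.54535105434746 59.871853943914175 [-2.21360745  0.38584418 11.11079746]
```

{"method": "servo_tool", "body": {
  "increments": [
    [0.3,0,0,-0.01,0,0,0],
    [0.3,0,0,-0.03,0,0,0],
    [0.3,0,0,-0.04,0,0,0],
    [0.3,0,0,-0.04,0,0,0]
  ]
}}

```text
clock: 5.98
position: [424.8, -166.0, 40.4]
ee_rot: [-0.707, 0.707, -0.001, 0.001]
contact_force: [-0.3, -0.6, -0.3]
gripper_width: 47.5
grasp_force: 61.7
```

```bash
python3 - <<'E'
from h import *
s,im=grab('w2.png'); print(s['position'],s['gripper_width'],s['grasp_force'],s['contact_force'])
for z in (7,47,42): print(z);rings(s,im,z,600)
E
```

```text
[ 424.78810488 -165.96349935   40.35736955] 47.54394947525763 61.66296229697764 [-0.34753695 -0.62519523 -0.33134161]
7
[ 17. 388.] [586.8 -78.9] [20.  43.6]
[283. 292.] [ 425.7 -144.4] [38.1 38.3]
[283. 290.] [ 425.8 -144.5] [63.1 67.4]
[ 35. 203.] [ 551.5 -193.8] [42.4 51.9]
[240.  21.] [ 444.6 -277.6] [22.9 48. ]
47
[ 17. 388.] [ 549.9 -116.2] [15.4 33.7]
[283. 292.] [ 425.6 -166.8] [29.4 29.6]
[283. 290.] [ 425.6 -166.9] [48.7 52. ]
[ 35. 203.] [ 522.7 -204.9] [32.7 40. ]
[240.  21.] [ 440.2 -269.6] [17.6 37. ]
42
[ 17. 388.] [ 554.5 -111.6] [16.  34.9]
[283. 292.] [ 425.6 -164. ] [30.5 30.7]
[283. 290.] [ 425.7 -164.1] [50.5 53.9]
[ 35. 203.] [ 526.3 -203.6] [33.9 41.5]
[240.  21.] [ 440.7 -270.6] [18.3 38.4]
```

View pics/w2.png

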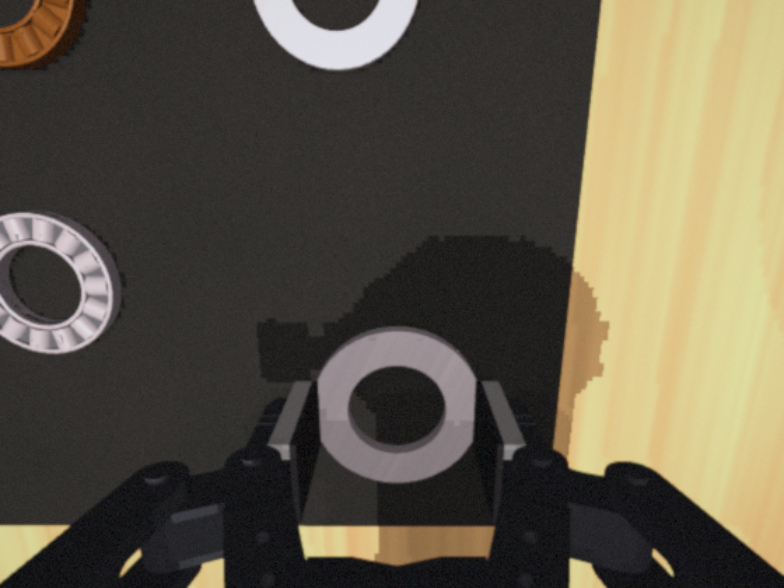

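The washer is held flat at about (283,290). I'll set it back on the mat and regrip 2.5 mm higher so that it sticks out below the fingertips.

{"method": "servo_tool", "body": {
  "increments": [
    [0.3,0,0,0.03,0,0,0],
    [0.3,0,0,0.039,0,0,0],
    [0.3,0,0,0.039,0,0,0],
    [0.75,0,0,0.037,0,0,0],
    [0.75,-0.0005,0,0.0365,0,0,0],
    [0.3,-0.0005,0,0.0365,0,0,0],
    [0.3,-0.0005,0,0.0365,0,0,0],
    [0.3,-0.0005,0,0.0365,0,0,0],
    [0.3,-0.0005,0,0.0365,0,0,0],
    [0.3,-0.0005,0,0.0265,0,0,0],
    [0.3,-0.0005,0,0,0,0,0],
    [0.3,-0.0005,0,-0.06,0,0,0]
  ]
}}

```text
clock: 7.52
position: [421.8, -165.4, 98.6]
ee_rot: [-0.707, 0.707, 0.003, -0.003]
contact_force: [1.5, -1.3, 0.6]
gripper_width: 25.6
grasp_force: 0.0
```

```bash
python3 - <<'E'
from h import *
s,im=grab('w3.png'); print(s['position'],s['gripper_width'],s['grasp_force'],s['contact_force'])
inc([460,0,170],-90); inc([500,20,290],-90)
E
```

```text
[ 421.76185025 -165.35853167   98.64206111] 25.59052890318353 0.0 [ 1.4692659  -1.26129977  0.58901793]
inc [-0.1661 -0.0333 -0.0625] [-0.61 -0.15  0.14]
inc [-0.1857 -0.0746 -0.1822] [-0.61 -0.15  0.14]
```

```bash
python3 - <<'E'
from h import *
s,im=grab(); print(s['position'])
for z in (7,): rings(s,im,z,600)
E
```

```text
[ 427.80091934 -166.308114    107.53909658]
[307. 218.] [ 412.7 -166.1] [29.4 29.8]
[307. 218.] [ 412.6 -166. ] [51.6 51.7]
[101. 177.] [ 555.2 -194.7] [28.8 29.3]
[100. 177.] [ 555.2 -194.6] [52.9 53.9]
[258.  29.] [ 445.1 -287.4] [40.5 51.3]
[86. 28.] [ 550.3 -288.7] [39.3 48.9]
```

View pics/w3.png

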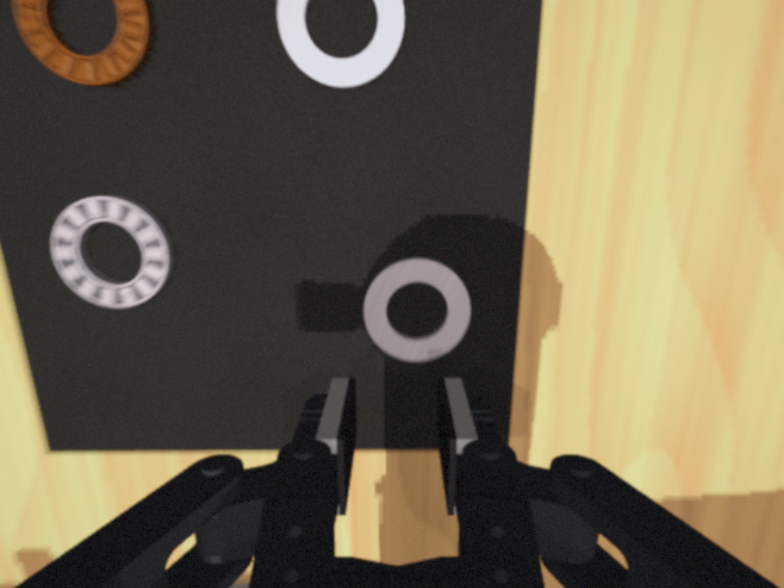

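{"method": "servo_tool", "body": {
  "increments": [
    [1,0,0.0124,0,0,0,0],
    [1,0.0005,0.0124,0.03,0,0,0],
    [1,0.0005,0.0124,0.07,0,0,0],
    [1,0.0005,0.0124,0.07,0,0,0],
    [1,0.0005,0.0124,0.07,0,0,0]
  ]
}}

```text
clock: 8.25
position: [411.5, -166.1, 29.7]
ee_rot: [0.707, -0.707, -0.0, 0.0]
contact_force: [-0.0, -0.3, -0.1]
gripper_width: 85.3
grasp_force: 0.0
```

```bash
python3 - <<'E'
from h import *
s,im=grab(); print(s['position'],s['gripper_width'])
for z in (7,): rings(s,im,z,600)
inc([412.7,-166.1,0.2],-90)
E
```

```text
[ 411.4632503  -166.06112644   29.72827079] 85.27885564512708
[284. 264.] [ 412.  -166.2] [29.6 29.7]
[283. 263.] [ 412.1 -166.2] [51.3 51.8]
[ 16. 214.] [ 540.4 -191.1] [21.5 49.3]
[204.  18.] [ 444.4 -275.7] [18.9 48.4]
inc [ 0.     -0.0005  0.0301] [-0.05 -0.01  0.01]
```

{"method": "servo_tool", "body": {
  "increments": [
    [1,0,0,0.0298,0,0,0],
    [1,0,0,0.0298,0,0,0],
    [1,0,0,0.0298,0,0,0],
    [0.3,0,0,0.0298,0,0,0],
    [0.3,0,0,0.0298,0,0,0],
    [0.3,0,0,0.0298,0,0,0],
    [0.3,0,0,0.0298,0,0,0],
    [0.3,0,0,0.0298,0,0,0],
    [0.3,0,0,0.02,0,0,0],
    [0.3,0,0,-0.01,0,0,0],
    [0.3,0,0,-0.05,0,0,0],
    [0.3,0,0,-0.08,0,0,0]
  ]
}}

```text
clock: 9.8
position: [412.0, -166.0, 111.5]
ee_rot: [0.707, -0.707, 0.001, -0.001]
contact_force: [0.4, -1.1, 0.3]
gripper_width: 47.2
grasp_force: 61.8
```

```bash
python3 - <<'E'
from h import *
inc([505,145,170],-90)
E
```

```text
inc [-0.311  -0.0931 -0.0584] [-0.1  -0.01  0.  ]
```

{"method": "servo_tool", "body": {
  "increments": [
    [0.3,0,0,-0.04,0,0,0],
    [0.3,-0.035,-0.01,-0.058,0,0,0],
    [0.3,-0.08,-0.024,-0.058,0,0,0],
    [0.3,-0.13,-0.039,-0.058,0,0,0],
    [0.3,-0.18,-0.054,-0.058,0,0,0],
    [0.3,-0.23,-0.069,-0.058,0,0,0],
    [0.3,-0.275,-0.083,-0.058,0,0,0],
    [0.3,-0.3,-0.093,-0.058,0,0,0],
    [0.3,-0.311,-0.093,-0.058,0,0,0],
    [0.3,-0.311,-0.093,-0.058,0,0,0],
    [0.3,-0.311,-0.093,-0.058,0,0,0]
  ]
}}

```text
clock: 11.18
position: [504.3, 143.8, 167.5]
ee_rot: [-0.707, 0.708, 0.0, -0.0]
contact_force: [0.2, 0.3, -0.4]
gripper_width: 47.5
grasp_force: 61.8
```

```bash
python3 - <<'E'
from h import *
s,im=grab('w4.png'); print(s['position'],s['gripper_width'],s['grasp_force'])
for t,z in (('mouth',88),('seat',58),('hinge',106),('washer_a',175)):
    for r in arm.spot_point('wrist',t)[:2]: print(t,round(r['p'],2),np.round(r['centre'],1),np.round(atz(im,r['centre'],z,s),1))
for thr in (60,90,120,150): print(thr); rings(s,im,88,600,thr)
E
```

```text
[504.28867246 143.84210878 167.5427386 ] 47.47694310593312 61.78341315127909
mouth 0.8 [260.5 118. ] [518.4  75.   88. ]
seat 0.63 [263. 112.] [518.5  72.1  58. ]
hinge 0.75 [ 60. 131.] [628.   81.2 106. ]
60
[158. 235.] [587.6 147.2] [15.4 63.7]
90
[157. 235.] [587.6 147.3] [16.2 65.6]
[262. 114.] [517.7  73.6] [47.3 47.6]
[257. 113.] [520.2  73.5] [56.5 56.9]
120
[283. 288.] [505.1 188.7] [43.7 46.7]
[160. 231.] [586.  147.4] [15.2 73.7]
[262. 114.] [517.4  73.5] [45.8 46.7]
[258. 114.] [520.   74.1] [60.6 60.9]
150
[508. 334.] [345.  226.4] [37.4 50.1]
[547. 331.] [317.2 221.2] [21.7 65.1]
[283. 289.] [505.1 189. ] [41.5 44.7]
[261. 114.] [517.3  73.4] [44.6 45.8]
[258. 114.] [519.9  74.2] [62.1 62.1]
[27. 44.] [648.2  37.7] [39.4 52.9]
```

View pics/w4.png

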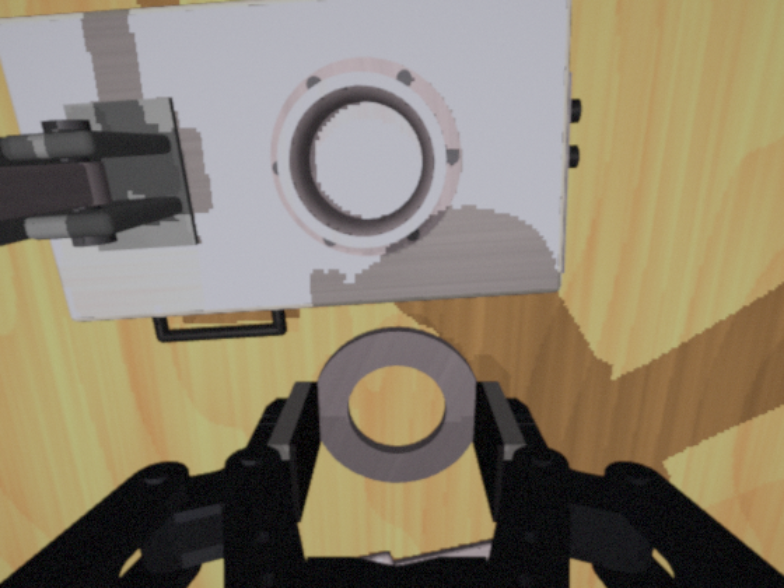

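The pot's rim is at about (258,114) and its fit gives an axis at (519.9, 74.2). The washer is held flat at (283,289).

```bash
python3 - <<'E'
from h import *
s,im=grab(); p=s['position']; print(p)
rings(s,im,p[2]+6.8,600,110); rings(s,im,p[2]+6.8,600,135)
rings(s,im,88,600,150);inc([520,74.2,110],-90)
E
```

```text
[504.76338894 144.36979898 167.65284162]
[281. 362.] [507.3 178.8] [42.5 69.4]
[290. 275.] [503.4 136.4] [33.6 38. ]
[262. 113.] [512.8  71.4] [28.1 28.7]
[259. 113.] [514.4  71.5] [36.3 36.7]
[281. 362.] [507.5 178.9] [41.6 68.9]
[532. 344.] [396.6 169.7] [35.  64.2]
[283. 289.] [505.6 142. ] [26.1 27.9]
[263. 113.] [512.7  71.3] [27.4 28.2]
[259. 114.] [514.3  71.7] [37.4 37.5]
[508. 333.] [345.3 226.6] [37.3 50.3]
[547. 330.] [317.5 221.5] [21.6 63.7]
[283. 289.] [505.7 189.6] [41.5 44.8]
[262. 113.] [517.3  73.5] [44.6 45.8]
[259. 113.] [519.9  74.2] [62.  62.1]
[27. 44.] [648.4  37.8] [39.7 52.7]
inc [ 0.0703 -0.0153  0.0576] [-0.    0.   -0.04]
```

{"method": "servo_tool", "body": {
  "increments": [
    [0.3,0.03,-0.006,0,0,0,0],
    [0.3,0.06,-0.012,0.01,0,0,0],
    [0.3,0.0696,-0.0147,0.04,0,0,0],
    [0.3,0.0696,-0.0147,0.06,0,0,0],
    [0.3,0.0696,-0.0147,0.075,0,0,0],
    [0.3,0.0696,-0.0147,0.0795,0,0,0],
    [0.3,0.0696,-0.0147,0.0805,0,0,0],
    [0.3,0.0696,-0.0147,0.0805,0,0,0],
    [0.3,0.0696,-0.0147,0.0805,0,0,0]
  ]
}}

```text
clock: 12.6
position: [519.9, 75.7, 87.7]
ee_rot: [0.707, -0.707, 0.0, -0.001]
contact_force: [-0.1, 0.0, -1.0]
gripper_width: 47.1
grasp_force: 61.8
```

```bash
python3 - <<'E'
from h import *
s=arm.read_state(); print(s['position'],s['contact_force'],s['wrist_torque']);inc([519.5,74.8,85],-90)
E
```

```text
[519.91134588  75.67049492  87.66359843] [-0.10628945  0.02236415 -1.04212403] [-0.00202282 -0.00570529 -0.05507971]
inc [0.0009 0.0004 0.0027] [-0.07  0.03  0.01]
```

No contact yet. I'll lower slowly and then release.

{"method": "servo_tool", "body": {
  "increments": [
    [0.3,0.0009,0.0004,0.001,0,0,0],
    [0.3,0.0009,0.0004,0.002,0,0,0],
    [0.3,0.0009,0.0004,0.0025,0,0,0],
    [0.3,0.0009,0.0004,0.0025,0,0,0]
  ]
}}

```text
clock: 13.1
position: [519.3, 74.5, 85.4]
ee_rot: [0.707, -0.707, 0.0, -0.0]
contact_force: [-2.7, -0.9, 5.3]
gripper_width: 47.3
grasp_force: 65.4
```

```bash
python3 - <<'E'
from h import *
s=arm.read_state(); print(s['position'],s['contact_force'],s['wrist_torque']);inc([519.5,74.8,85],-90)
E
```

```text
[519.29562299  74.50613611  85.36171012] [-2.6618087  -0.91276421  5.33352017] [-0.02330407  0.57172397 -0.02549718]
inc [-0.0003 -0.0002  0.0004] [-0.03 -0.    0.02]
```

{"method": "servo_tool", "body": {
  "increments": [
    [1,0,0,-0.0005,0,0,0],
    [1,0,0,-0.0005,0,0,0],
    [1,0,0,-0.0005,0,0,0],
    [1,0,0,-0.0005,0,0,0],
    [1,0,0,-0.04,0,0,0],
    [1,-0.02,0,-0.08,0,0,0],
    [1,-0.05,0,-0.1,0,0,0],
    [1,-0.05,0,-0.1,0,0,0],
    [1,-0.05,0,-0.1,0,0,0]
  ]
}}

```text
clock: 14.22
position: [518.4, 124.1, 183.6]
ee_rot: [-0.707, 0.707, 0.0, -0.001]
contact_force: [0.1, 0.5, -0.2]
gripper_width: 85.6
grasp_force: 0.0
```

```bash
python3 - <<'E'
from h import *
s,im=grab(); cv2.imwrite('pics/w5.png',cv2.resize(im['color'][40:280,130:430,::-1],None,fx=2,fy=2)); print(s['position'])
for thr in (60,90,120,150,180): print(thr); rings(s,im,63,600,thr)
for t,z in (('mouth',88),('washer_a',60.5)):
    for r in arm.spot_point('wrist',t)[:2]: print(t,round(r['p'],2),np.round(r['centre'],1),np.round(atz(im,r['centre'],z,s),1))
E
```

```text
[518.36223183 124.0641642  183.61058206]
60
[182. 250.] [599.1 155.4] [15.9 72.8]
90
[374. 396.] [436.  302.2] [35.  57.2]
[282. 141.] [519.8  73.5] [51.4 53. ]
[282. 146.] [519.6  77.4] [63.9 67.6]
120
[375. 397.] [435.2 302.5] [32.4 53.4]
[281. 140.] [521.1  71.5] [43.9 53.8]
[141.  31.] [612.1   1.7] [15.6 20.1]
150
[499. 328.] [336.  230.1] [52.3 58.3]
[279. 144.] [520.5  70.5] [42.1 50.4]
[158.  18.] [596.9  -5.5] [26.1 65.7]
180
mouth 0.93 [283.5 147.7] [518.8  74.4  88. ]
washer_a 0.17 [284.7 139.8] [517.9  71.8  60.5]
```

View pics/w5.png

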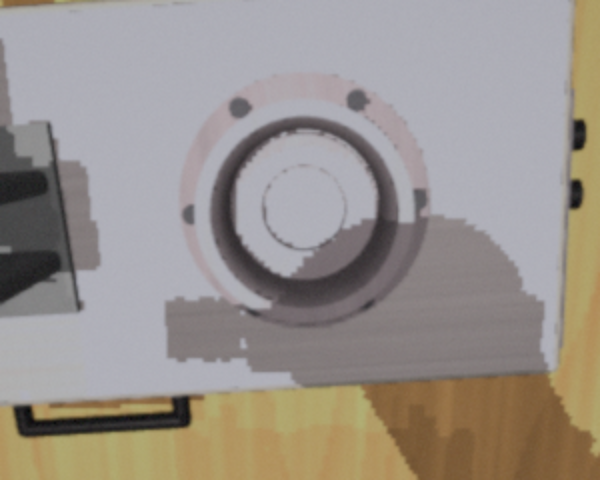

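The first washer lies flat and concentric on the pot floor, centred at about (282,141). Next is the cage at (554.9,-194.6).

```bash
python3 - <<'E'
from h import *
inc([554.9,-194.6,60],-90)
E
```

```text
inc [ 0.318  -0.0369  0.1237] [ 0.13 -0.07 -0.05]
```

{"method": "servo_tool", "body": {
  "increments": [
    [1,0.04,0,0,0,0,0],
    [1,0.09,0,0,0,0,0],
    [1,0.14,0,0,0,0,0],
    [1,0.19,-0.01,0,0,0,0],
    [1,0.24,-0.02,0.02,0,0,0],
    [1,0.28,-0.03,0.05,0,0,0],
    [1,0.31,-0.037,0.085,0,0,0],
    [1,0.318,-0.037,0.115,0,0,0],
    [1,0.318,-0.037,0.1235,0,0,0],
    [1,0.318,-0.037,0.1235,0,0,0],
    [1,0.318,-0.037,0.1235,0,0,0]
  ]
}}

```text
clock: 15.75
position: [557.1, -193.1, 62.5]
ee_rot: [0.708, -0.707, 0.001, -0.001]
contact_force: [0.1, -0.4, 1.2]
gripper_width: 85.3
grasp_force: 0.0
```

```bash
python3 - <<'E'
from h import *
s,im=grab(); print(s['position'])
rings(s,im,9,600);inc([554.9,-194.6,2.4],-90)
E
```

```text
[ 557.14926379 -193.12285292   62.46498212]
[ 50. 266.] [ 696.5 -177.8] [21.8 29.4]
[290. 238.] [ 553.9 -195.4] [29.7 30. ]
[290. 237.] [ 554.  -195.3] [51.5 51.8]
[507.  57.] [ 446.6 -291.8] [28.6 29. ]
[302.  56.] [ 549.  -292.5] [30.6 30.8]
[508.  56.] [ 446.6 -291.6] [51.5 51.8]
[302.  54.] [ 549.  -292.4] [50.8 51. ]
inc [0.0015 0.0024 0.0602] [-0.16 -0.02  0.07]
```

{"method": "servo_tool", "body": {
  "increments": [
    [1,0.0015,0.002,0.02,0,0,0],
    [1,0.0015,0.002,0.038,0,0,0],
    [1,0.0015,0.002,0.038,0,0,0],
    [1,0.0015,0.002,0.038,0,0,0]
  ]
}}

```text
clock: 16.3
position: [555.1, -194.9, 24.3]
ee_rot: [0.707, -0.707, 0.001, -0.001]
contact_force: [0.5, 0.0, 0.3]
gripper_width: 85.5
grasp_force: 0.0
```

```bash
python3 - <<'E'
from h import *
s,im=grab(); print(s['position'])
rings(s,im,9,600);inc([554.4,-195.2,2.4],-90)
E
```

```text
[ 555.10833599 -194.86256216   24.31282417]
[288. 270.] [ 553.8 -195.4] [29.8 30. ]
[287. 268.] [ 553.9 -195.5] [51.4 51.7]
[300.  48.] [ 549.  -292.5] [30.4 30.8]
[527.  59.] [ 455.7 -288. ] [31.3 44.7]
[304.  45.] [ 549.  -289.8] [43.9 53.3]
inc [0.0003 0.0008 0.022 ] [-0.15 -0.02  0.04]
```

{"method": "servo_tool", "body": {
  "increments": [
    [1,0.0006,0.0011,0.015,0,0,0],
    [1,0.0006,0.0011,0.022,0,0,0],
    [1,0.0006,0.0011,0.022,0,0,0],
    [0.3,0.0006,0.0011,0.022,0,0,0],
    [0.3,0.0006,0.0011,0.022,0,0,0],
    [0.3,0.0006,0.0011,0.022,0,0,0],
    [0.3,0.0006,0.0011,0.022,0,0,0],
    [0.3,0.0006,0.0011,0.022,0,0,0]
  ]
}}

```text
clock: 17.35
position: [553.7, -195.7, 1.9]
ee_rot: [0.707, -0.707, 0.001, -0.0]
contact_force: [-0.7, 1.2, 5.2]
gripper_width: 48.0
grasp_force: 61.8
```

{"method": "servo_tool", "body": {
  "increments": [
    [0.3,0,0,-0.015,0,0,0],
    [0.3,0,0,-0.06,0,0,0],
    [0.3,-0.02,0.008,-0.105,0,0,0],
    [0.3,-0.07,0.02,-0.118,0,0,0],
    [0.3,-0.12,0.034,-0.118,0,0,0],
    [0.3,-0.17,0.034,-0.118,0,0,0],
    [0.3,-0.22,0.034,-0.118,0,0,0],
    [0.3,-0.255,0.034,-0.118,0,0,0],
    [0.3,-0.2699,0.034,-0.118,0,0,0],
    [0.3,-0.2699,0.034,-0.118,0,0,0],
    [0.3,-0.2699,0.034,-0.118,0,0,0],
    [0.3,-0.2699,0.034,-0.118,0,0,0]
  ]
}}

```text
clock: 18.85
position: [519.0, 73.2, 119.0]
ee_rot: [-0.706, 0.708, 0.0, -0.0]
contact_force: [0.3, -0.1, -0.5]
gripper_width: 48.2
grasp_force: 62.1
```

```bash
python3 - <<'E'
from h import *
s,im=grab(); print(s['position'],s['gripper_width'])
for r in arm.spot_point('wrist','mouth')[:2]: print(r)
rings(s,im,s['position'][2]+8,600,100)
inc([519.8,74.2,86],-90)
E
```

```text
[518.95154374  73.20371854 118.97659014] 48.228566041269
[282. 365.] [520.3 108.6] [44.6 70.7]
[285. 265.] [519.3  58. ] [19.1 41. ]
[283. 227.] [519.7  44.1] [18.4 32.9]
[290. 195.] [511.4   7.7] [40.3 40.4]
inc [-0.0008 -0.0008  0.033 ] [ 0.01 -0.01 -0.08]
```

{"method": "servo_tool", "body": {
  "increments": [
    [0.3,-0.0004,-0.0004,0.01,0,0,0],
    [0.3,-0.0004,-0.0004,0.02,0,0,0],
    [0.3,-0.0004,-0.0004,0.028,0,0,0],
    [0.3,-0.0004,-0.0004,0.031,0,0,0],
    [0.3,-0.0004,-0.0004,0.0315,0,0,0],
    [0.3,-0.0004,-0.0004,0.0315,0,0,0]
  ]
}}

```text
clock: 19.7
position: [519.7, 74.8, 87.7]
ee_rot: [0.707, -0.707, 0.0, -0.0]
contact_force: [-0.2, -0.4, -1.3]
gripper_width: 48.2
grasp_force: 62.1
```

```bash
python3 - <<'E'
from h import *
s=arm.read_state(); print(s['position'],s['contact_force'],s['wrist_torque'])
inc([519.8,74.2,85.8],-90)
E
```

```text
[519.67506895  74.82699395  87.72390693] [-0.22085127 -0.43058744 -1.31270223] [-0.05693225 -0.01004357  0.00609624]
inc [ 0.0006 -0.0001  0.0019] [-0.03  0.01  0.01]
```

Lower, release, back off and look.

{"method": "servo_tool", "body": {
  "increments": [
    [0.3,0.0004,0,0.001,0,0,0],
    [0.3,0.0004,0,0.0018,0,0,0],
    [0.3,0.0004,0,0.0018,0,0,0],
    [1,0.0004,0,0.0015,0,0,0],
    [1,0.0004,0,0.0015,0,0,0],
    [1,0.0004,0,0.0015,0,0,0],
    [1,0.0004,0,0.0015,0,0,0],
    [1,0,0,-0.04,0,0,0],
    [1,-0.02,0,-0.08,0,0,0],
    [1,-0.05,0,-0.1,0,0,0],
    [1,-0.05,0,-0.1,0,0,0],
    [1,-0.05,0,-0.1,0,0,0]
  ]
}}

```text
clock: 21.2
position: [518.7, 124.2, 186.7]
ee_rot: [-0.707, 0.707, 0.0, -0.001]
contact_force: [-1.1, -0.7, -0.8]
gripper_width: 85.7
grasp_force: 0.0
```

```bash
python3 - <<'E'
from h import *
s,im=grab(); cv2.imwrite('pics/w6.png',cv2.resize(im['color'][40:280,130:430,::-1],None,fx=2,fy=2)); print(s['position'])
for t,z in (('mouth',88),('cage',67)):
    for r in arm.spot_point('wrist',t)[:2]: print(t,round(r['p'],2),np.round(r['centre'],1),np.round(atz(im,r['centre'],z,s),1))
inc([445.9,-291.8,60],-90)
E
```

```text
[518.65784563 124.24761245 186.65091241]
inc [0.4155 0.0723 0.127 ] [ 0.13 -0.07 -0.05]
```

View pics/w6.png

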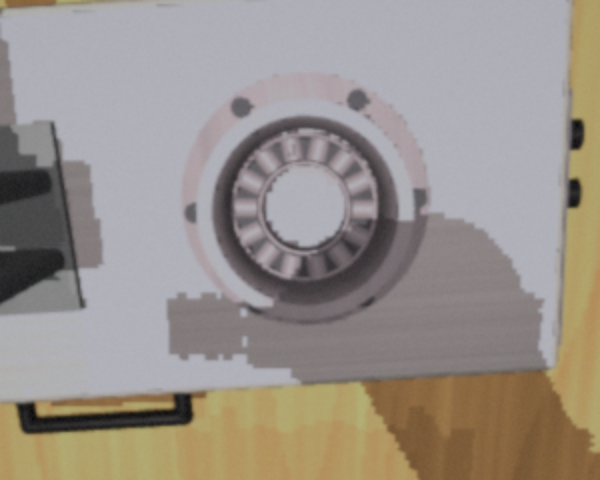

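The cage lies flat and concentric in the pot, at about (283,143). Next is the second washer near (446,-292).

{"method": "servo_tool", "body": {
  "increments": [
    [1,0.05,0.009,0,0,0,0],
    [1,0.1,0.018,0,0,0,0],
    [1,0.15,0.027,0,0,0,0],
    [1,0.2,0.036,0,0,0,0],
    [1,0.25,0.045,0.02,0,0,0],
    [1,0.3,0.054,0.04,0,0,0],
    [1,0.35,0.063,0.07,0,0,0],
    [1,0.39,0.072,0.1,0,0,0],
    [1,0.41,0.0723,0.12,0,0,0],
    [1,0.4155,0.0723,0.127,0,0,0],
    [1,0.4155,0.0723,0.127,0,0,0],
    [1,0.4155,0.0723,0.127,0,0,0]
  ]
}}

```text
clock: 22.85
position: [447.8, -290.3, 61.4]
ee_rot: [0.708, -0.707, 0.001, -0.0]
contact_force: [1.0, -1.1, 0.1]
gripper_width: 85.2
grasp_force: 0.0
```

```bash
python3 - <<'E'
from h import *
s,im=grab(); print(s['position'])
rings(s,im,7,600);inc([445.9,-291.8,25],-90)
E
```

```text
[ 447.79557817 -290.2860504    61.37355802]
[290. 237.] [ 444.7 -292.7] [29.3 29.9]
[110. 238.] [ 549.7 -291.9] [30.8 31.4]
[110. 237.] [ 549.7 -291.9] [51.1 51.7]
[290. 237.] [ 444.7 -292.5] [51.5 51.8]
inc [0.0016 0.002  0.0365] [-0.1  -0.03  0.08]
```

{"method": "servo_tool", "body": {
  "increments": [
    [1,0.002,0.0025,0.02,0,0,0],
    [1,0.002,0.0025,0.0365,0,0,0],
    [1,0.002,0.0025,0.0365,0,0,0],
    [1,0.002,0.0025,0.0365,0,0,0]
  ]
}}

```text
clock: 23.4
position: [445.5, -292.6, 25.1]
ee_rot: [0.707, -0.707, 0.001, -0.0]
contact_force: [0.0, 0.5, 0.3]
gripper_width: 85.5
grasp_force: 0.0
```

```bash
python3 - <<'E'
from h import *
s,im=grab(); print(s['position'])
rings(s,im,7,600);inc([445,-292.5,0.2],-90)
E
```

```text
[ 445.53413647 -292.64460482   25.07282895]
[287. 268.] [ 444.6 -292.7] [29.6 29.8]
[ 72. 269.] [ 549.9 -291.8] [30.9 31.5]
[ 71. 268.] [ 549.9 -291.8] [51.3 51.8]
[287. 267.] [ 444.7 -292.7] [51.3 51.8]
inc [-0.0003  0.0006  0.0249] [-0.12 -0.04  0.05]
```

{"method": "servo_tool", "body": {
  "increments": [
    [1,0,0.0008,0.018,0,0,0],
    [1,0,0.0008,0.0251,0,0,0],
    [1,0,0.0008,0.0251,0,0,0],
    [0.3,0,0.0008,0.0251,0,0,0],
    [0.3,0,0.0008,0.0251,0,0,0],
    [0.3,0,0.0008,0.0251,0,0,0],
    [0.3,0,0.0008,0.0251,0,0,0],
    [0.3,0,0.0008,0.0251,0,0,0]
  ]
}}

```text
clock: 24.45
position: [444.2, -293.0, 0.2]
ee_rot: [0.707, -0.707, 0.001, -0.0]
contact_force: [-0.8, 1.3, 6.8]
gripper_width: 47.5
grasp_force: 60.5
```

{"method": "servo_tool", "body": {
  "increments": [
    [0.3,0,0,-0.015,0,0,0],
    [0.3,0,0,-0.06,0,0,0],
    [0.3,-0.04,-0.01,-0.105,0,0,0],
    [0.3,-0.09,-0.02,-0.12,0,0,0],
    [0.3,-0.14,-0.03,-0.12,0,0,0],
    [0.3,-0.19,-0.04,-0.12,0,0,0],
    [0.3,-0.24,-0.05,-0.12,0,0,0],
    [0.3,-0.29,-0.06,-0.12,0,0,0],
    [0.3,-0.335,-0.07,-0.12,0,0,0],
    [0.3,-0.36,-0.0756,-0.12,0,0,0],
    [0.3,-0.3673,-0.0756,-0.12,0,0,0],
    [0.3,-0.3673,-0.0756,-0.12,0,0,0]
  ]
}}

```text
clock: 25.95
position: [519.1, 74.4, 119.2]
ee_rot: [0.707, -0.707, -0.0, -0.0]
contact_force: [-0.1, -0.1, -0.3]
gripper_width: 48.0
grasp_force: 61.9
```

{"method": "servo_tool", "body": {
  "increments": [
    [0.3,0,0,0.01,0,0,0],
    [0.3,0,0,0.02,0,0,0],
    [0.3,0,0,0.029,0,0,0],
    [0.3,0,0,0.031,0,0,0],
    [0.3,0,0,0.031,0,0,0],
    [0.3,0,0,0.031,0,0,0]
  ]
}}

```text
clock: 26.7
position: [519.7, 74.6, 88.2]
ee_rot: [0.707, -0.707, 0.0, -0.0]
contact_force: [0.0, 0.3, -1.9]
gripper_width: 47.7
grasp_force: 61.9
```

```bash
python3 - <<'E'
from h import *
s=arm.read_state(); print(s['position'],s['contact_force'],s['wrist_torque'])
inc([519.6,74.5,85.4],-90)
E
```

```text
[519.7433997   74.63961602  88.20768871] [ 0.04483698  0.27392015 -1.86780577] [0.0100641  0.00538758 0.02399244]
inc [0.0001 0.0001 0.0028] [-0.04  0.01  0.01]
```

{"method": "servo_tool", "body": {
  "increments": [
    [0.3,0,0,0.0015,0,0,0],
    [0.3,0,0,0.0026,0,0,0],
    [0.3,0,0,0.0026,0,0,0],
    [1,0,0,0.0022,0,0,0],
    [1,0,0,0.0022,0,0,0],
    [1,0,0,0.0022,0,0,0],
    [1,0,0,0.0022,0,0,0],
    [1,0,0,-0.04,0,0,0],
    [1,-0.02,0,-0.08,0,0,0],
    [1,-0.05,0,-0.1,0,0,0],
    [1,-0.05,0,-0.1,0,0,0],
    [1,-0.05,0,-0.1,0,0,0]
  ]
}}

```text
clock: 28.2
position: [518.7, 124.1, 187.0]
ee_rot: [-0.707, 0.707, 0.0, -0.001]
contact_force: [-0.7, -1.0, -0.6]
gripper_width: 85.4
grasp_force: 0.0
```

```bash
python3 - <<'E'
from h import *
s,im=grab(); cv2.imwrite('pics/w7.png',cv2.resize(im['color'][40:280,130:430,::-1],None,fx=2,fy=2)); print(s['position'])
for t in ('scene','top'):
    i=arm.get_image(t)
    for n,z in (('grip',273),('hinge',106)):
        for r in arm.spot_point(t,n)[:2]: print(t,n,round(r['p'],2),np.round(r['centre'],1),np.round(atz(i,r['centre'],z),1))
E
```

```text
[518.65643504 124.07185516 187.03099917]
scene grip 0.76 [238.9 149. ] [655.8  23.1 273. ]
scene grip 0.58 [409.6 311.8] [673.7 544.9 273. ]
scene hinge 0.83 [263.6 228.4] [638.  89. 106.]
scene hinge 0.49 [200.1 213.4] [734.1 -35.1 106. ]
top grip 0.73 [270.8 137.4] [661.1  26.3 273. ]
top hinge 0.84 [242.8 181.2] [628.7  82.7 106. ]
```

View pics/w7.png

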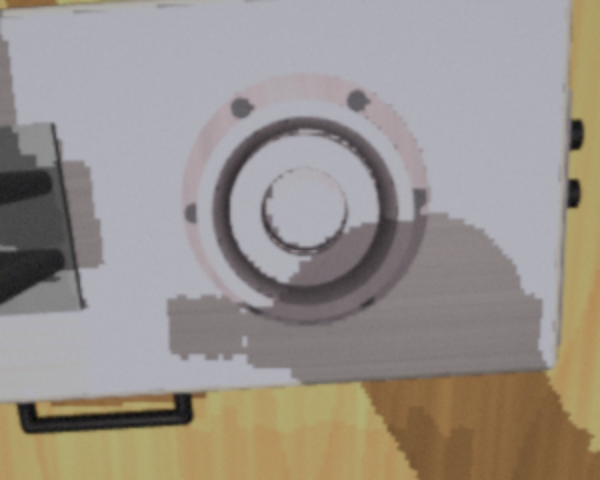

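All three parts are in and the top washer is flat and concentric at about (283,143). Next is the handle, approached from above.

{"method": "servo_tool", "body": {
  "increments": [
    [1,0,0,-0.05,0,0,-3.7],
    [1,0,0,-0.1,0,0,-3.7],
    [1,0.02,0,-0.14,0,0,-3.7],
    [1,0.06,0,-0.143,0,0,-3.7],
    [1,0.1,0,-0.143,0,0,-3.7],
    [1,0.11,-0.03,-0.143,0,0,-3.7],
    [1,0.11,-0.07,-0.143,0,0,-3.7],
    [1,0.11,-0.09,-0.143,0,0,-3.7],
    [1,0.11,-0.09,-0.143,0,0,-3.7],
    [1,0.11,-0.09,-0.143,0,0,-3.7]
  ]
}}

```text
clock: 29.8
position: [608.9, 14.4, 330.7]
ee_rot: [0.73, -0.684, -0.0, 0.0]
contact_force: [0.4, -0.5, -0.2]
gripper_width: 85.5
grasp_force: 0.0
```

```bash
python3 - <<'E'
from h import *
s,im=grab('w8.png'); print(s['position'])
for r in arm.spot_point('wrist','grip')[:2]: print(round(r['p'],2),np.round(r['centre'],1),np.round(atz(im,r['centre'],273,s),1))
for r in arm.look_for('wrist','grip')[:2]: print(r)
for q in (1.70,1.75,1.82):
  for yy in (-18,-58,-98):
    u=np.array([.998,.065]);v=np.array([-.065,.998]); b=np.array([629.6,81.4])-170*np.cos(q)*u+yy*v
    print(q,yy,b.round(1),proj(im,[*b,106+170*np.sin(q)],s).round())
inc([660,13.5,320],-86.3)
E
```

```text
[608.90351146  14.36747606 330.72322892]
0.66 [201.1 250.3] [658.3  24.3 273. ]
0.17 [261.9 240.9] [622.3  15.9 273. ]
{'box': [311.0, 256.4, 265.8, 184.1], 'p': 0.74}
{'box': [224.4, 269.1, 101.1, 171.0], 'p': 0.68}
1.7 -18 [652.6  64.9] [210. 311.]
1.7 -58 [655.2  24.9] [206. 253.]
1.7 -98 [657.8 -15. ] [201. 187.]
1.75 -18 [661.   65.4] [197. 310.]
1.75 -58 [663.6  25.5] [192. 252.]
1.75 -98 [666.2 -14.4] [187. 186.]
1.82 -18 [672.6  66.2] [180. 308.]
1.82 -58 [675.2  26.2] [174. 250.]
1.82 -98 [677.8 -13.7] [168. 185.]
inc [ 0.0044 -0.051   0.0116] [-0.04  0.01  0.02]
```

View pics/w8.png

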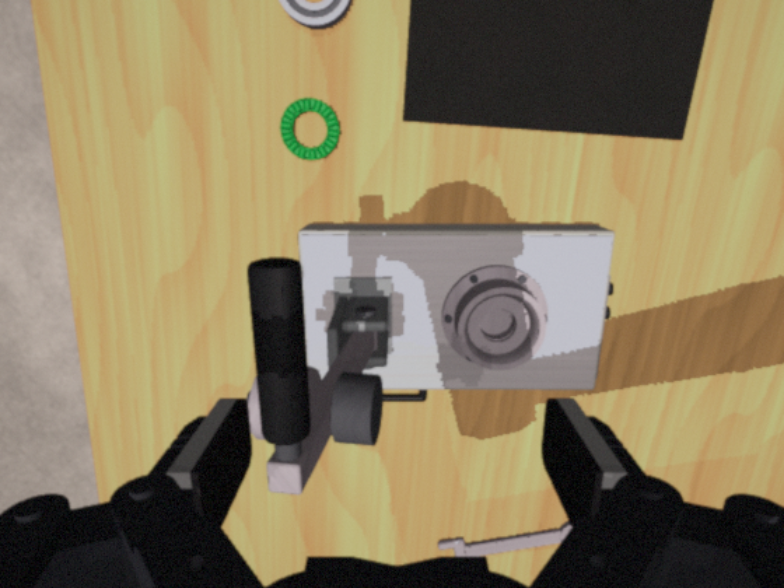

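The handle's axis runs from (196,189) to (204,314), which gives q≈1.717. I'll go above it, descend and grip.

{"method": "servo_tool", "body": {
  "increments": [
    [1,0.0015,-0.025,0,0,0,0],
    [1,0.0026,-0.0498,0,0,0,0],
    [1,0.0026,-0.0498,0.02,0,0,0],
    [1,0.0026,-0.0498,0.05,0,0,0],
    [1,0.0026,-0.0498,0.07,0,0,0],
    [1,0.0026,-0.0498,0.0752,0,0,0],
    [1,0.0026,-0.0498,0.0752,0,0,0],
    [1,0.0026,-0.0498,0.0752,0,0,0]
  ]
}}

```text
clock: 30.95
position: [659.8, 15.2, 257.2]
ee_rot: [0.73, -0.684, 0.001, -0.001]
contact_force: [-0.3, 0.5, 0.4]
gripper_width: 85.6
grasp_force: 0.0
```

```bash
python3 - <<'E'
from h import *
s=arm.read_state(); print(s['position'],s['contact_force'],s['joints'].round(2))
inc([658.8,15,255.5],-86.3)
E
```

```text
[659.79216754  15.22680473 257.24071814] [-0.30772569  0.52575108  0.44008003] [ 0.27  0.43  0.14  0.   -1.28 -0.2 ]
inc [0.0002 0.001  0.0017] [-0.15  0.01  0.01]
```

{"method": "servo_tool", "body": {
  "increments": [
    [0.6,0,0.0008,0.0012,0,0,0],
    [0.4,0,0.0008,0.0012,0,0,0],
    [0.2,0,0.0008,0.0012,0,0,0],
    [0,0,0.0008,0.0012,0,0,0],
    [0,0,0.0008,0.0012,0,0,0],
    [0,0,0.0008,0.0012,0,0,0],
    [0,0,0.0008,0.0012,0,0,0],
    [0,0,0.0008,0.0012,0,0,0]
  ]
}}

```text
clock: 31.95
position: [658.7, 15.1, 254.8]
ee_rot: [0.73, -0.684, 0.0, -0.0]
contact_force: [1.2, 0.7, 0.5]
gripper_width: 20.2
grasp_force: 58.6
```

```bash
python3 - <<'E'
from h import *
s=arm.read_state(); print(s['position'],s['contact_force'],s['wrist_torque'])
p=s['position']
# handle centre assumed 19mm above TCP; start q from x
u=np.array([.998,.065]);h=np.array([629.6,81.4])
q0=np.arccos(-np.dot(p[:2]-h,u)/170); print('q0',q0, 'z expected',106+170*np.sin(q0)-19)
q0=1.717
for q in np.r_[np.arange(1.65,0.0,-.07),0.0]:
    d=170*(np.cos(q0)-np.cos(q)); print(round(q,2),'y',round(-d/1000,4),'z',round(-.170*(np.sin(q)-np.sin(q0)),4))
E
```

```text
[658.68320643  15.07918992 254.75246325] [1.18572232 0.73121502 0.48246128] [ 0.01974523 -0.0676663  -0.01253491]
q0 1.716690915628167 z expected 255.19396226711967
1.65 y 0.0113 z -0.0013
1.58 y 0.0232 z -0.0018
1.51 y 0.0351 z -0.0015
1.44 y 0.0469 z -0.0004
1.37 y 0.0587 z 0.0016
1.3 y 0.0702 z 0.0044
1.23 y 0.0816 z 0.008
1.16 y 0.0927 z 0.0123
1.09 y 0.1034 z 0.0175
1.02 y 0.1137 z 0.0233
0.95 y 0.1237 z 0.0299
0.88 y 0.1331 z 0.0372
0.81 y 0.142 z 0.0451
0.74 y 0.1503 z 0.0536
0.67 y 0.158 z 0.0626
0.6 y 0.1651 z 0.0722
0.53 y 0.1714 z 0.0822
0.46 y 0.1771 z 0.0927
0.39 y 0.182 z 0.1036
0.32 y 0.1861 z 0.1147
0.25 y 0.1895 z 0.1261
0.18 y 0.192 z 0.1378
0.11 y 0.1937 z 0.1495
0.04 y 0.1946 z 0.1614
0.0 y 0.1948 z 0.1682
```

{"method": "servo_tool", "body": {
  "increments": [
    [0,0,0.0113,-0.0013,0,0,0],
    [0,0,0.0232,-0.0018,0,0,0],
    [0,0,0.0351,-0.0015,0,0,0],
    [0,0,0.0469,-0.0004,0,0,0],
    [0,0,0.0587,0.0016,0,0,0],
    [0,0,0.0702,0.0044,0,0,0],
    [0,0,0.0816,0.008,0,0,0],
    [0,0,0.0927,0.0123,0,0,0],
    [0,0,0.0927,0.0123,0,0,0],
    [0,0,0.0927,0.0123,0,0,0]
  ]
}}

```text
clock: 33.2
position: [564.7, 9.1, 243.6]
ee_rot: [0.73, -0.684, -0.0, 0.0]
contact_force: [-3.4, 1.8, 8.1]
gripper_width: 20.0
grasp_force: 63.9
```

```bash
cat > n.py <<'E'
from h import *
import sys
s=arm.read_state(); p=s['position']; print(p.round(1),s['contact_force'].round(1),s['wrist_torque'].round(2),s['gripper_width'])
u=np.array([.998,.065]);h=np.array([629.6,81.4])
a=-np.dot(p[:2]-h,u);b=p[2]+19-106; q=np.arctan2(b,a);print('q',q,'r',np.hypot(a,b)); q0=float(sys.argv[1])
for k in np.arange(q0-.07,-.02,-.07): print(round(k,2),round(.17*(np.cos(k)-np.cos(q0)),4),round(-.170*(np.sin(k)-np.sin(q0)),4))
E
python3 n.py 1.16
```

```text
[564.7   9.1 243.6] [-3.4  1.8  8.1] [ 0.49  0.49 -0.03] 20.017769290082065
q 1.1529324488739305 r 171.29335511143788
1.09 0.0107 0.0051
1.02 0.0211 0.011
0.95 0.031 0.0176
0.88 0.0404 0.0248
0.81 0.0493 0.0327
0.74 0.0577 0.0412
0.67 0.0654 0.0503
0.6 0.0724 0.0599
0.53 0.0788 0.0699
0.46 0.0844 0.0804
0.39 0.0893 0.0912
0.32 0.0935 0.1024
0.25 0.0968 0.1138
0.18 0.0994 0.1254
0.11 0.1011 0.1372
0.04 0.102 0.1491
```

{"method": "servo_tool", "body": {
  "increments": [
    [0,0,0.0107,0.0051,0,0,0],
    [0,0,0.0211,0.011,0,0,0],
    [0,0,0.031,0.0176,0,0,0],
    [0,0,0.0404,0.0248,0,0,0],
    [0,0,0.0493,0.0327,0,0,0],
    [0,0,0.0577,0.0412,0,0,0],
    [0,0,0.0654,0.0503,0,0,0],
    [0,0,0.0724,0.0599,0,0,0],
    [0,0,0.0788,0.0699,0,0,0],
    [0,0,0.0844,0.0804,0,0,0],
    [0,0,0.0844,0.0804,0,0,0],
    [0,0,0.0844,0.0804,0,0,0]
  ]
}}

```text
clock: 34.7
position: [481.2, 3.7, 160.3]
ee_rot: [0.729, -0.684, -0.001, 0.001]
contact_force: [4.9, 1.4, -5.4]
gripper_width: 20.3
grasp_force: 68.4
```

```bash
python3 n.py 0.46
```

```text
[481.2   3.7 160.3] [ 4.9  1.4 -5.4] [ 0.44 -1.94 -0.06] 20.3036753743048
q 0.4465450831406588 r 169.8437898867136
0.39 0.0049 0.0108
0.32 0.009 0.022
0.25 0.0124 0.0334
0.18 0.0149 0.045
0.11 0.0166 0.0568
0.04 0.0175 0.0687
```

{"method": "servo_tool", "body": {
  "increments": [
    [0,0,0.0049,0.0108,0,0,0],
    [0,0,0.009,0.022,0,0,0],
    [0,0,0.0124,0.0334,0,0,0],
    [0,0,0.0149,0.045,0,0,0],
    [0,0,0.0166,0.0568,0,0,0],
    [0,0,0.0172,0.063,0,0,0],
    [0,0,0.0174,0.066,0,0,0],
    [0,0,0.0175,0.0687,0,0,0],
    [0,0,0.0175,0.0687,0,0,0],
    [0,0,0.0175,0.0687,0,0,0]
  ]
}}

```text
clock: 35.95
position: [463.7, 2.5, 92.4]
ee_rot: [0.729, -0.684, -0.001, 0.001]
contact_force: [4.5, 3.0, -4.1]
gripper_width: 20.4
grasp_force: 74.6
```

```bash
python3 n.py 0.04
```

```text
[463.7   2.5  92.4] [ 4.5  3.  -4.1] [ 0.92 -1.36 -0.08] 20.35778906724658
q 0.03146122767767517 r 170.76922738926265
```

{"method": "servo_tool", "body": {
  "increments": [
    [0,0,0,0.002,0,0,0],
    [0,0,0,0.004,0,0,0],
    [0,0,0,0.005,0,0,0],
    [0,0,0,0.006,0,0,0],
    [0,0,0,0.006,0,0,0],
    [0,0,0,0.006,0,0,0]
  ]
}}

```text
clock: 36.7
position: [463.6, 2.4, 87.0]
ee_rot: [0.729, -0.684, -0.0, 0.0]
contact_force: [-2.5, 4.3, 1.7]
gripper_width: 20.1
grasp_force: 75.2
```

```bash
python3 n.py 0.04
```

```text
[463.6   2.4  87. ] [-2.5  4.3  1.7] [ 1.29 -0.36 -0.07] 20.061857781967976
q -0.00013298141155708852 r 170.84782125466037
```

The pad is resting: the vertical force has turned positive and q≈0. Release and rise.

{"method": "servo_tool", "body": {
  "increments": [
    [0.3,0,0,0,0,0,0],
    [0.5,0,0,0,0,0,0],
    [1,0,0,0,0,0,0],
    [1,0,0,0,0,0,0],
    [1,0,0,0,0,0,0],
    [1,0,0,-0.03,0,0,0],
    [1,0,0,-0.07,0,0,0],
    [1,0,0,-0.12,0,0,0],
    [1,0.03,0,-0.16,0,0,0],
    [1,0.05,0,-0.18,0,0,0],
    [1,0.05,0,-0.18,0,0,0],
    [1,0.05,0,-0.18,0,0,0]
  ]
}}

```text
clock: 38.2
position: [466.8, -47.2, 266.0]
ee_rot: [0.729, -0.684, -0.001, 0.001]
contact_force: [-0.3, 0.3, -1.1]
gripper_width: 85.2
grasp_force: 0.0
```

```bash
python3 - <<'E'
from h import *
s=arm.read_state(); print(s['position'],s['contact_force'],s['gripper_width'],s['clock'])
im=arm.get_image('scene'); cv2.imwrite('pics/s2.png',cv2.resize(im['color'][130:310,180:400,::-1],None,fx=3,fy=3))
for r in arm.spot_point('scene','grip')[:2]: print(round(r['p'],2),np.round(r['centre'],1))
print(proj(im,[463.7,19.5,106]))
E
```

```text
[466.80042964 -47.15565046 266.00518084] [-0.34900429  0.30791236 -1.10696646] 85.16503532605024 38.2
0.55 [312.6 188.6]
[312.72314334 192.59188672]
```

View pics/s2.png

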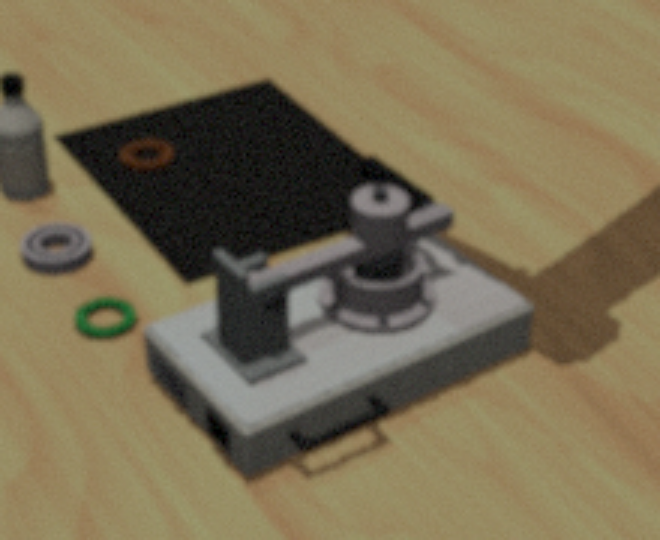

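The beam is level with its pad in the pot at about (306,220), the arm is clear, and the bystanders in view have not moved. Handing in.

```bash
python3 -c "
from bench import arm
print(arm.job_done())"
```

```text
the job is handed in; nothing more can be done
None
```

I built the bearing in the pot (washer, cage, washer), lowered the beam gently until its pad rested on it, and handed the job in with the clock at 38 s. The hand-in gave no verdict.

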